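Hang the nesting sample pans on the draining board's hook

ROBOT

A 6-joint arm with a two-finger parallel gripper is mounted at the origin on the work surface. World frame = base frame: x ahead of the robot, y to its left, z up, the work surface at z = 0. Lengths are in mm, angles in degrees, forces in N, time in s.
With the tool pointing down it reaches from about 350 to 875 mm from the base axis. Payload 15.5 kg.
Tool frame: the origin (TCP) lies between the finger pads; the fingertips stand 14 mm ahead of it and the grasp point (between the pads) lies 5 mm behind it; z points along the fingers, x is the direction in which the jaws open and shut, and the axes are right-handed (so a half turn about z gives the same grasp; the last joint's range is limited). The gripper opens to 85 mm and grips with 20 to 120 N. Pads are 22 mm wide; open, the fingers measure 114 mm over their backs; the gripper's body (76 mm by 85 mm) begins 54 mm behind the grasp point. The pads swing forward as they close: fully open they stand 13 mm farther back than shut.
Start: joints at [59.272, 28.281, 77.091, -0, 74.628, -5.472], TCP at [266.66, 565.26, 245.277] pointing down, gripper open.
Joint ranges: [-166.48, 166.48], [-47.26, 123.95], [12.59, 153.08], [-70.14, 250.14], [6.76, 159.57], [-176.63, 176.63]. Speed limits (degrees/s): [108.29, 108.29, 147.25, 172.46, 172.46, 172.46].

INTERFACE

Orientations are given as a 3x3 rotation matrix whose columns are the frame's x, y, z axes.
In Python, from station import arm gives the robot as it stands.
- The arm moves only by the shell command python3 -m jog 'ROWS' [OPENING] [FORCE]. ROWS is JSON, a list of rows, each a list of 2 entries, a list of its own where there are three numbers: the shift along the tool's x, y, z in cm, then the turn about the tool's z in rad. In form: [[[tx, ty, tz], yaw], ...]. A call has 1 to 5 rows; each row is the pose to reach, as a shift and turn from the pose commanded when the call began, along the tool's axes at that moment; what a row does not reach only later rows make up. A row lasts 1/10 s, in which the tool goes at most 50 mm and 8.59 degrees, less where a joint would pass 70% of its speed; a pose out of reach is approached as far as the arm can. A call with a gripper value outside its range is refused whole. OPENING is the finger opening in cm, from 0 to 8.54, set as the call begins (- or left out, the last holds). The fingers move at their own pace and stop on an object; FORCE is the grip in N (left out, the last holds). Time passes only in rows, so rows that repeat a pose let the fingers close. It gives the time, the measured TCP pose, the force and the opening at its end, in the units of the state.
- arm.state(): the state, without advancing time (a new reading comes with each control period).
- arm.snapshot(name): name is "scene" or "side" or "wrist"; returns (picture, depth): 384x512x3 uint8, red, green, blue; 384x512 float32, mm along the optical axis (not along the pixel's ray), 0 where there is no reading.
- arm.camera_info(name): a dict with "fx", "fy", "cx", "cy" (pixels), "dist" ([k1, k2, p1, p2, k3] as OpenCV has them; the pictures are not rectified), "rvec" (rotation vector, rad) and "tvec" (3), from world to camera coordinates, as OpenCV has them. Camera axes: x right, y down, z forward; pixel columns grow to the right and rows downward; lengths in mm; the calibration is good to about 2 mm. A picture is of the moment at which its call begins: read the wrist's pose just before it. camera_info takes no time and is no camera call; for the wrist camera it gives the pose at the moment of the call.
- arm.finish_job(): hands the job in, once; it reports no verdict.
The state is a dict: "clock": time; "joint_positions": joint angles; "qd": joint speeds; "joint_efforts": joint torques, N m; "ee_pos": TCP position; "eef_rot": TCP orientation; "contact_force": force on the tool from outside, world axes, zero at the start; "ft_torque": the same for the moment, N m; "finger_gap": opening from 0.0 (shut) to 1.0 (fully open).
Only numpy, scipy, OpenCV 4.12 (cv2) and the standard library are available. Lean on these libraries where they do the work, as an engineer would, in place of code of your own. Each camera call takes 0.05 s, during which the arm holds its last target. There are 200 camera calls.

TASK

Put the three washed sample pans away on the draining board: hang them one after the other by their eyes on the steel hook, open faces to the front, the large one first, then the middle one, then the small one, so that each nests in the one before. Press each one home before hanging the next, the large pan's lug against the stop collar and then lug against lug, feeling for the seat with a steady push of about half a kilo and never a hard shove. Let go of them, and leave the other things on the bench alone.

Things in the scene. Friction and masses are not known exactly. Their poses are not given: they have to be found in the camera images.
- board: White upright draining board, 320 mm wide, 268 high, screwed down, rigid, with a 120 mm deep drip tray. Origin: on the bench under the middle of its front face, which looks along -x; y along the board, z up. A steel hook bar with a stop collar sticks out along -x at y = 0. Grey glassware pegs, two with beakers, at y = +/-128 mm reach 90 mm out; nothing else is near the hook.
- hook_tip (a point): End of the hook bar's axis, 91 mm from the board's face, 252 above the bench. The bar is 8 mm thick; it runs level along the board's -x at y = 0, axis 240 mm above the bench, for 70 mm, then bends up at 30 degrees. A stop collar 26 mm across is clamped on it, its front 14 to 26 mm from the face: set differently each time, not measured. It holds against 25 N.
- pan_large: The largest of three bare stainless pans: 108 mm wide (y), 82 high (z), standing on its long edge, 18 deep, walls 3, floor 2. Open face along -x, floor along +x. A lug 6 thick, 24 wide, flush with the rim's front, rises from the middle of its top edge. Origin: middle of bottom edge in the lug's mid-plane (lug and rim x -3 to +3, back of floor x +15 mm). 192 to 300 g.
- pan_medium: The middle one of three bare stainless pans: 92 mm wide (y), 66 high (z), standing on its long edge, 18 deep, walls 3, floor 2. Open face along -x, floor along +x. A lug 6 thick, 28 wide, flush with the rim's front, rises from the middle of its top edge. Origin: middle of bottom edge in the lug's mid-plane (lug and rim x -3 to +3, back of floor x +15 mm). 152 to 237 g.
- pan_small: The smallest of three bare stainless pans: 76 mm wide (y), 50 high (z), standing on its long edge, 18 deep, walls 3, floor 2. Open face along -x, floor along +x. A lug 6 thick, 32 wide, flush with the rim's front, rises from the middle of its top edge. Origin: middle of bottom edge in the lug's mid-plane (lug and rim x -3 to +3, back of floor x +15 mm). 120 to 187 g.
- pan_large_eye (a point): Centre of the eye (hole along x, 14 mm wide, 20 mm high) in this pan's lug, 104 mm above the pan's origin, 22 mm above its top edge; the lug ends 18 mm above this point. Axes as the pan's.
- pan_medium_eye (a point): Centre of the eye (hole along x, 14 mm wide, 20 mm high) in this pan's lug, 96 mm above the pan's origin, 30 mm above its top edge; the lug ends 18 mm above this point. Axes as the pan's.
- pan_small_eye (a point): Centre of the eye (hole along x, 14 mm wide, 20 mm high) in this pan's lug, 88 mm above the pan's origin, 38 mm above its top edge; the lug ends 18 mm above this point. Axes as the pan's.
- rack: Grey plastic-coated wire draining rack fixed on the bench, 165 mm (x) by 130 mm (y), floor 6 mm high, wire hairpins 33 mm high in front of and behind each of its three slots. The pans stand in the slots at x = -52, 0 and +52 mm, one in each in any order, open faces along the rack's -x. Origin: middle of its underside.
- beaker: Glass beaker, 70 mm across, 90 mm high; a bystander, to be left alone. Origin: on the axis of its underside.
- flask: Conical glass flask, 84 mm across the foot, 124 mm high; a bystander, to be left alone. Origin: on the axis of its underside.
- jar: Amber jar with white lid, 56 mm across, 80 mm high; a bystander, to be left alone. Origin: on the axis of its underside.
- tin: Aluminium moisture tin, 63 mm across, 33 mm high; a bystander, to be left alone. Origin: on the axis of its underside.
- spatula: Spatula 200 mm long, lying on the bench; a bystander, to be left alone. Origin: its middle, underside.
- wash_bottle: White wash bottle, 64 mm across, 170 mm high; a bystander, to be left alone. Origin: on the axis of its underside.
- cutting_ring: Steel soil-cutting ring, 66 mm across, 20 mm high, lying on the bench; a bystander, to be left alone. Origin: on the axis of its underside.
Not all that is in view belongs to the job. Leave any purple or red look-alike of the pan_large alone.

How it is judged:
By the outcome, as a careful person would: the job done as asked, in the order asked, and still so for the second after the job is handed in, with the robot touching nothing.
It also fails if it takes over 72 s, if anything falls off the work surface, if the arm or the gripper's body presses on something with over 40 N, if the wrist force passes 120 N, or if a joint passes its speed limit or range.

## Working session

There is one attempt and no reset: what is moved stays moved. The work goes in short steps, Python scripts to look and compute and a shell command to move; the robot and the scene stay as the last step left them, time stands still between calls to the robot, and variables do not carry over. Pictures are saved under pics/ and viewed, about 8 in all and at most 12, crops included, and the job is handed in when it is done.

```bash
ls; mkdir -p pics; python3 - <<'E'
from station import arm
import cv2,numpy as np
s=arm.state();print({k:np.round(v,3).tolist() for k,v in s.items()})
for n in("scene","side"):
    p,d=arm.snapshot(n);np.savez(f"pics/{n}0.npz",p=p,d=d);cv2.imwrite(f"pics/{n}0.png",p[...,::-1])
    print({k:np.round(v,3).tolist() for k,v in arm.camera_info(n).items()})
E
```

```text
pics
{'clock': 0.0, 'joint_positions': [59.271, 28.317, 77.129, 0.001, 74.626, -5.472], 'qd': [-0.096, 0.045, -0.028, -0.077, 0.08, 0.026], 'joint_efforts': [0.001, -88.218, -38.387, 0.0, 0.01, 0.0], 'ee_pos': [266.492, 564.953, 244.661], 'eef_rot': [[0.427, 0.904, -0.001], [0.904, -0.427, -0.001], [-0.001, -0.0, -1.0]], 'contact_force': [0.196, -0.556, 1.273], 'ft_torque': [0.0, 0.067, -0.011], 'finger_gap': 0.995}
{'fx': 460.284, 'fy': 460.284, 'cx': 249.453, 'cy': 192.155, 'dist': [-0.11, 0.0, 0.0, 0.0, 0.0], 'rvec': [0.757, 2.769, -0.821], 'tvec': [499.343, -78.362, 1497.68]}
{'fx': 431.738, 'fy': 431.738, 'cx': 255.461, 'cy': 189.974, 'dist': [-0.043, 0.0, 0.0, 0.0, 0.0], 'rvec': [2.239, -0.185, 0.096], 'tvec': [-533.69, 119.838, 1155.272]}
```

View pics/scene0.png

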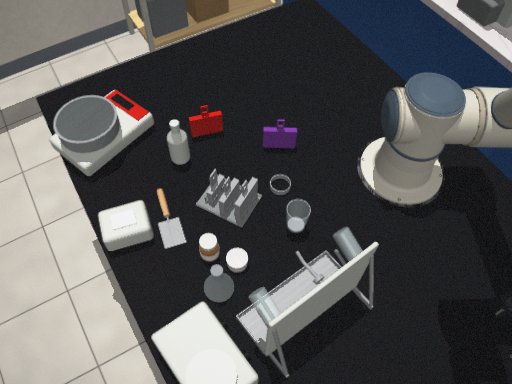

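View pics/side0.png

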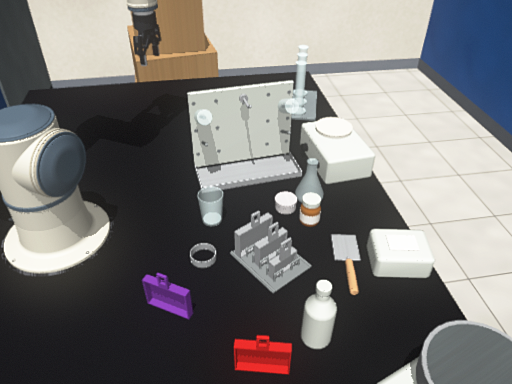

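The scene view shows the rack with pans around (235,198), the board at (310,300) and the hook at (308,265). In the side view the rack is at (270,250) and the hook at (243,100).

```bash
cat > h.py <<'E'
import cv2,numpy as np
from station import arm
def K(c): return np.array([[c["fx"],0,c["cx"]],[0,c["fy"],c["cy"]],[0,0,1.]]),np.array(c["dist"],float)
def cloud(d,c):
    k,di=K(c);h,w=d.shape
    uv=np.stack(np.meshgrid(np.arange(w),np.arange(h)),-1).reshape(-1,1,2).astype(float)
    n=cv2.undistortPoints(uv,k,di).reshape(h,w,2)
    P=np.dstack([n*d[...,None],d]);R=cv2.Rodrigues(np.array(c["rvec"],float))[0]
    X=(P-np.array(c["tvec"]))@R; X[d<=0]=np.nan; return X
def ray(uv,c):
    k,di=K(c);n=cv2.undistortPoints(np.array(uv,float).reshape(-1,1,2),k,di).reshape(-1,2)
    R=cv2.Rodrigues(np.array(c["rvec"],float))[0]
    return -R.T@np.array(c["tvec"]),np.c_[n,np.ones(len(n))]@R
def onz(uv,c,z):
    o,r=ray(uv,c);return o+r*((z-o[2])/r[:,2])[:,None]
def proj(X,c):
    k,di=K(c);return cv2.projectPoints(np.array(X,float).reshape(-1,1,3),np.array(c["rvec"],float),np.array(c["tvec"],float),k,di)[0].reshape(-1,2)
E
python3 - <<'E'
from h import *
np.set_printoptions(suppress=True,precision=1)
for n in("side","scene"):
    z=np.load(f"pics/{n}0.npz");c=arm.camera_info(n);X=cloud(z["d"],c)
    if n=="side":
        A=cv2.resize(z["p"][205:295,220:320],None,fx=4,fy=4,interpolation=2)
        B=cv2.resize(z["p"][80:190,185:305],None,fx=3.3,fy=3.3,interpolation=2)
        H=max(A.shape[0],B.shape[0]);im=np.zeros((H,A.shape[1]+B.shape[1],3),np.uint8)
        im[:A.shape[0],:A.shape[1]]=A;im[:B.shape[0],A.shape[1]:]=B
        cv2.imwrite("pics/crop1.png",im[...,::-1])
        b=X[80:165,190:295].reshape(-1,3);b=b[(b[:,2]>40)]
        rng=np.random.default_rng(0);best=None
        for _ in range(300):
            q=b[rng.choice(len(b),3,False)];nn=np.cross(q[1]-q[0],q[2]-q[0]);nn/=np.linalg.norm(nn)+1e-9
            i=abs((b-q[0])@nn)<4
            if best is None or i.sum()>best.sum(): best=i
        q=b[best];m=q.mean(0);nn=np.linalg.svd(q-m)[2][2]
        print("board plane",m,nn,best.sum(),len(b)); e=np.cross([0,0,1],nn);e/=np.linalg.norm(e);t=(q-m)@e
        print("extent",np.percentile(t,[.5,99.5]),np.percentile(q[:,2],[.5,99.5]),m+e*t.min(),m+e*t.max())
    bx=(slice(205,295),slice(225,315)) if n=="side" else (slice(165,230),slice(190,265))
    r=X[bx].reshape(-1,3);r=r[r[:,2]>4]
    print(n,len(r),r.min(0),r.max(0))
    for lo,hi in((4,12),(60,75),(80,95),(100,130)):
        q=r[(r[:,2]>lo)&(r[:,2]<hi)];
        if len(q)>5:
            bb=cv2.minAreaRect(q[:,:2].astype(np.float32));print(lo,len(q),bb)
E
```

```text
board plane [537.5 253.1 159.8] [-0.1  1.  -0. ] 5450 6696
extent [-161.5  153.6] [ 41.1 268.2] [701.  270.8 159.8] [382.7 236.5 159.8]
side 4049 [ 432.2 -392.6    4. ] [690.5  38.7 132.6]
4 1438 ((559.591796875, -131.40203857421875), (317.8203125, 244.74916076660156), 82.25299072265625)
60 365 ((593.8201293945312, -146.8346710205078), (235.2178955078125, 124.38029479980469), 31.081445693969727)
80 322 ((539.6384887695312, -179.17430114746094), (110.1625747680664, 124.76122283935547), 30.222579956054688)
100 206 ((572.5383911132812, -257.7010803222656), (53.07768249511719, 267.4613037109375), 19.561981201171875)
scene 1952 [ 421.2 -339.6    4. ] [689.5 -53.7 129.7]
4 542 ((548.5068969726562, -195.9068145751953), (235.50694274902344, 230.06466674804688), 59.04496765136719)
60 266 ((546.5689697265625, -169.21572875976562), (105.10845184326172, 130.73431396484375), 37.980289459228516)
80 253 ((541.294189453125, -176.44760131835938), (110.0619888305664, 123.13409423828125), 30.14303207397461)
100 103 ((550.1810913085938, -177.46578979492188), (42.073692321777344, 111.35232543945312), 32.78340530395508)
```

View pics/crop1.png

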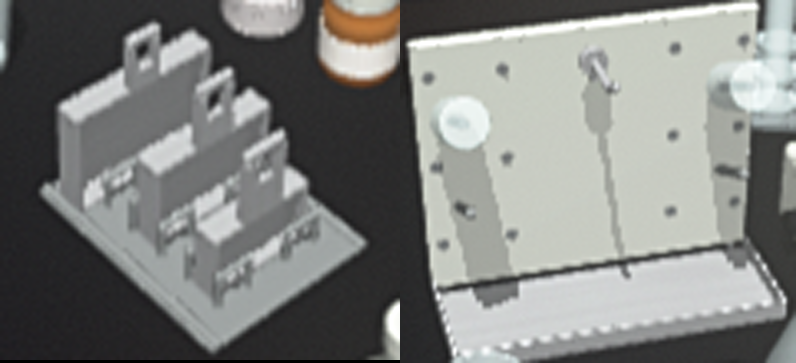

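The crop shows the large, medium and small pans in order (lugs at (143,60), (215,105), (265,165)), and the hook at (600,75) with its collar. I still need the direction of the open faces, so next I'll look closer with the wrist camera.

```bash
python3 - <<'E'
from h import *
np.set_printoptions(suppress=True,precision=2)
R=[]
for n in("side","scene"):
    z=np.load(f"pics/{n}0.npz");c=arm.camera_info(n);X=cloud(z["d"],c)
    print(n,"cam",ray([[256,192]],c))
    bx=(slice(205,285),slice(225,305)) if n=="side" else (slice(165,230),slice(190,265))
    r=X[bx].reshape(-1,3);r=r[(r[:,2]>60)&(r[:,0]>440)&(r[:,0]<640)&(r[:,1]<-90)&(r[:,1]>-270)]
    R.append(r)
    if n=="side":
        o=X[85:125,215:270].reshape(-1,3);nn=np.array([-.107,.994,0]);s=(o-[537.5,253.1,159.8])@nn
        q=o[(s<-8)&(s>-110)&(o[:,2]>215)];print(np.c_[q,(q-[537.5,253.1,159.8])@nn])
r=np.vstack(R)
# top view 2mm/px
im=np.zeros((400,400,3),np.uint8)
for p in r[np.argsort(r[:,2])]:
    u,v=int((p[0]-440)*2),int((-80-p[1])*2)
    if 0<=u<400 and 0<=v<400:
        k=int((p[2]-60)*3.6);cv2.circle(im,(u,v),1,(min(255,max(k,0)),255-min(255,max(k,0)),100),-1)
z=np.load("pics/scene0.npz")["p"]
A=cv2.resize(z[165:230,190:265],None,fx=5.3,fy=5.3,interpolation=2)[:400,:398,::-1]
o=np.zeros((400,800,3),np.uint8);o[:,:400]=im;o[:A.shape[0],400:400+A.shape[1]]=A;cv2.imwrite("pics/top.png",o)
for lo,hi in((104,112.5),(112.5,120),(120,132)):
    q=r[(r[:,2]>lo)&(r[:,2]<hi)];print(lo,len(q),np.c_[q][:12])
c=arm.camera_info("wrist");print(ray([[256,192],[256,383]],c))
E
```

```text
side cam (array([ 383.99, -904.48,  817.5 ]), array([[ 0.13,  0.77, -0.63]]))
[[543.15 236.91 254.09 -16.7 ]
 [546.61 240.63 252.03 -13.37]
 [534.66 239.51 250.31 -13.21]
 [537.26 237.01 251.32 -15.96]
 [540.17 236.86 251.17 -16.43]
 [542.85 235.   251.87 -18.56]
 [545.36 232.03 253.12 -21.79]
 [548.52 233.62 252.1  -20.54]
 [551.72 235.45 250.97 -19.07]
 [533.92 234.28 249.73 -18.32]
 [537.04 235.74 248.78 -17.2 ]
 [539.77 234.23 249.3  -18.99]
 [542.59 233.42 249.48 -20.11]
 [545.78 235.24 248.35 -18.64]
 [548.36 232.78 249.35 -21.36]
 [551.25 232.41 249.3  -22.04]
 [555.65 242.23 244.17 -12.75]
 [531.54 239.03 244.41 -13.35]
 [533.33 230.24 248.58 -22.28]
 [536.29 230.55 248.2  -22.29]
 [539.76 234.51 245.98 -18.72]
 [542.1  230.17 247.93 -23.29]
 [545.86 236.06 244.74 -17.83]
 [547.78 228.92 248.1  -25.13]
 [551.71 235.74 244.45 -18.78]
 [554.92 237.43 243.37 -17.44]
 [531.16 236.52 242.47 -15.81]
 [533.4  231.16 244.94 -21.37]
 [536.47 232.23 244.17 -20.64]
 [538.96 228.93 245.6  -24.18]
 [542.21 231.29 244.18 -22.18]
 [545.2  231.61 243.79 -22.18]
 [548.43 233.63 242.54 -20.52]
[... 2304 characters left out ...]
]
 [ 523.89 -136.05  116.  ]
 [ 526.32 -136.24  115.83]
 [ 505.85 -141.21  119.95]
 [ 523.34 -139.22  115.64]
 [ 505.64 -142.51  117.9 ]
 [ 510.51 -142.58  117.25]
 [ 523.32 -139.5   112.63]
 [ 505.48 -143.51  115.57]
 [ 507.29 -147.4   118.81]
 [ 509.62 -147.98  118.98]]
120 73 [[ 524.02 -134.52  130.8 ]
 [ 518.95 -135.65  129.29]
 [ 521.3  -136.2   129.44]
 [ 523.38 -138.21  130.89]
 [ 526.22 -136.06  128.62]
 [ 513.69 -137.93  128.82]
 [ 515.52 -141.45  131.64]
 [ 518.36 -139.13  129.2 ]
 [ 521.08 -137.55  127.44]
 [ 523.79 -136.11  125.8 ]
 [ 526.29 -135.86  125.22]
 [ 510.46 -142.77  130.32]]
(array([193.71, 598.98, 373.39]), array([[ 0.28, -0.15, -0.95],
       [ 0.79, -0.39, -0.76]]))
```

View pics/top.png

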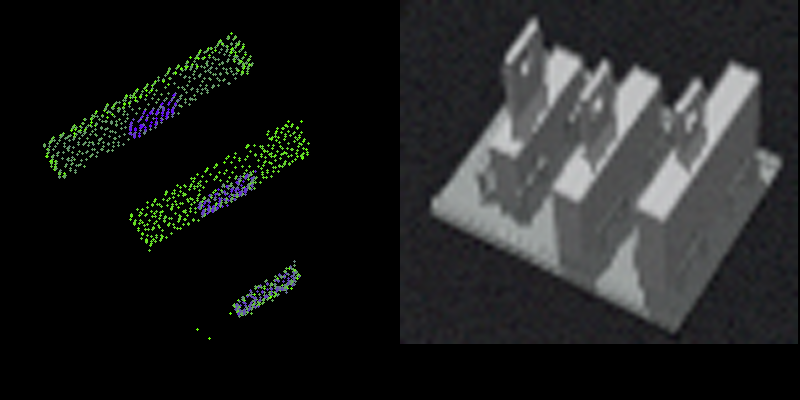

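The top map shows all three lugs on the lower-right edge of the pans, so the open faces look towards (+0.5,-0.87) in the world. The lugs are at about px (153,116), (227,193) and (267,290). I'll fit them and work out the first move.

```bash
cat >> h.py <<'E'
def goto(tcp,xang,s=None):
    "shift (cm, tool axes) and yaw (rad) from measured pose to TCP tcp with tool x at world angle xang (deg)"
    s=s or arm.state();R=np.array(s["eef_rot"]);d=np.array(tcp,float)-np.array(s["ee_pos"])
    a=np.degrees(np.arctan2(R[1,0],R[0,0]));dy=(a-xang+180)%360-180
    return np.round(R.T@d/10,2),round(float(np.radians(dy)),3)
E
python3 - <<'E'
from h import *
np.set_printoptions(suppress=True,precision=2)
C={'L':(516.5,-138,90,133),'M':(553.5,-177,74,124),'S':(573.5,-225,60,115)}
for n in("side","scene"):
    z=np.load(f"pics/{n}0.npz");c=arm.camera_info(n);X=cloud(z["d"],c).reshape(-1,3)
    for k,(x,y,lo,hi) in C.items():
        q=X[(X[:,2]>lo+4)&(X[:,2]<hi)&(np.hypot(X[:,0]-x,X[:,1]-y)<25)]
        b=cv2.minAreaRect(q[:,:2].astype(np.float32))
        m=q[:,:2].mean(0);v=np.linalg.svd(q[:,:2]-m)[2][0];v*=np.sign(v[0])
        t=(q[:,:2]-m)@v; print(n,k,len(q),"rect",np.round(b[0],1),np.round(b[1],1),"mean",m,"ang",np.degrees(np.arctan2(v[1],v[0])),"ends",t.min(),t.max(),"top",np.percentile(q[:,2],98))
    for k,(x,y,lo,hi) in C.items():
        q=X[(X[:,2]>lo-8)&(X[:,2]<lo+2)&(np.hypot(X[:,0]-x,X[:,1]-y)<70)&(abs((X[:,0]-x)*.5-(X[:,1]-y)*.87)<25)]
        b=cv2.minAreaRect(q[:,:2].astype(np.float32));print(" body",k,len(q),np.round(b[0],1),np.round(b[1],1),round(b[2],1))
print(goto([380,300,330],64.7),goto([516.5,-138,200],30))
E
```

```text
side L 97 rect [ 516.1 -140.8] [25.2  8.2] mean [ 515.71 -141.17] ang 29.649405416871787 ends -12.110876302122673 13.156178432098272 top 130.94845394547784
side M 133 rect [ 552.8 -178.5] [29.5  8.3] mean [ 552.   -180.05] ang 28.01635180566124 ends -13.166955538667926 16.215357232631103 top 121.93738208674351
side S 182 rect [ 573.  -227.2] [34.2  8.6] mean [ 571.62 -228.99] ang 29.018636776181637 ends -15.007128182763513 19.200336504072105 top 113.5298468039116
 body L 210 [ 513.4 -134.2] [110.2  20.6] 30.2
 body M 177 [ 549.3 -172.7] [93.5 20.6] 30.7
 body S 131 [ 569.3 -221.8] [78.  20.4] 31.9
scene L 50 rect [ 516.7 -136.9] [29.6  6.6] mean [ 518.33 -135.44] ang 31.723087512800817 ends -16.953369612614903 12.762286093366834 top 129.25810313803242
scene M 65 rect [ 555.7 -175. ] [30.1  8.3] mean [ 555.42 -173.98] ang 31.275561505357373 ends -15.342076756738107 14.731713531969179 top 121.602765859433
scene S 79 rect [ 574.6 -223.8] [35.6  7.9] mean [ 575.3  -222.22] ang 30.33516266112331 ends -19.255065966533365 16.207386116762795 top 112.68667556128489
 body L 196 [ 514.6 -131.8] [109.1  20. ] 31.4
 body M 153 [ 551.4 -170.3] [93.2 19.6] 30.4
 body S 108 [ 572.1 -217.8] [74.5 20.4] 29.3
(array([-19.13,  21.57,  -8.51]), 0.001) (array([-52.91,  52.61,   4.53]), 0.606)
```

```bash
python3 -m jog '[[[0,0,-4.5],0],[[-2,2,-8.5],0],[[-6,6,-8.5],0.1],[[-10,10,-8.5],0.2],[[-14,14,-8.5],0.3]]' 6 40
python3 - <<'E'
from h import *
print(goto([516.4+4,-138.5-7,250],30.4))
E
```

```text
clock: 0.6
ee_pos: [326.9, 395.7, 330.2]
eef_rot: [[0.677, 0.736, 0.0], [0.736, -0.677, -0.0], [-0.0, 0.0, -1.0]]
contact_force: [1.2, -0.1, -0.7]
finger_gap: 0.704
(array([-26.71,  50.89,   8.03]), 0.296)
```

```bash
python3 -m jog '[[[-2,4,0],0.06],[[-4.2,8,0],0.12],[[-6.5,12.3,0],0.18],[[-8.7,16.6,0],0.24],[[-11,21,0],0.296]]'
python3 - <<'E'
from h import *
print(goto([516.4+4,-138.5-7,250],30.4))
E
```

```text
clock: 1.1
ee_pos: [407.7, 172.8, 330.3]
eef_rot: [[0.862, 0.507, -0.0], [0.507, -0.862, 0.0], [0.0, -0.0, -1.0]]
contact_force: [1.2, 0.6, 0.1]
finger_gap: 0.701
(array([-6.43, 33.15,  8.03]), 0.001)
```

Next I'll stop short, above and behind the rack, to take one wrist picture.

```bash
python3 -m jog '[[[-1,5,1],0],[[-2,10,3],0],[[-3,15,5],0],[[-4,20,7],0],[[-5,24.5,8],0]]'
python3 -m jog '[[[-1.43,5,0],0],[[-1.43,8.65,0],0],[[-1.43,8.65,0],0],[[-1.43,8.65,0],0]]'
python3 - <<'E'
from h import *
np.set_printoptions(suppress=True,precision=2)
s=arm.state();print(np.array(s["ee_pos"]));c=arm.camera_info("wrist");p,d=arm.snapshot("wrist")
np.savez("pics/w1.npz",p=p,d=d);cv2.imwrite("pics/w1.png",p[...,::-1])
X=cloud(d,c);print(ray([[256,192]],c))
for k,(x,y,lo,hi) in {'L':(516.5,-138,90,133),'M':(553.5,-177,74,124),'S':(573.5,-225,60,115)}.items():
    Y=X.reshape(-1,3);q=Y[(Y[:,2]>hi-12)&(Y[:,2]<hi)&(np.hypot(Y[:,0]-x,Y[:,1]-y)<25)]
    if len(q)<10: print(k,len(q));continue
    t=q[q[:,2]>np.percentile(q[:,2],97)-3]
    for w in(q,t):
        b=cv2.minAreaRect(w[:,:2].astype(np.float32));print(k,len(w),np.round(b[0],1),np.round(b[1],1),round(b[2],1),np.percentile(w[:,2],97))
print(goto([516.4+4,-138.5-7,128],30.4))
E
```

```text
clock: 1.6
ee_pos: [485.0, -51.4, 252.4]
eef_rot: [[0.861, 0.509, -0.001], [0.509, -0.861, 0.0], [-0.001, -0.001, -1.0]]
contact_force: [0.5, 1.2, 1.2]
finger_gap: 0.705
clock: 2.0
ee_pos: [516.8, -131.9, 253.1]
eef_rot: [[0.862, 0.508, -0.001], [0.508, -0.862, 0.001], [-0.001, -0.001, -1.0]]
contact_force: [-0.4, 0.2, -0.8]
finger_gap: 0.703
[ 516.76 -131.9   253.06]
(array([476.  , -63.08, 381.79]), array([[ 0.15, -0.28, -0.95]]))
L 223 [ 515.2 -139. ] [23.6  5.5] 31.1 129.0002662151351
L 171 [ 515.3 -138.9] [23.4  5.5] 31.1 129.1047931412168
M 248 [ 551.8 -177.3] [26.8  5.4] 31.3 120.7124273354957
M 165 [ 551.7 -177.4] [26.3  5.3] 31.3 120.7767450819082
S 286 [ 571.4 -226.5] [31.9  6.6] 31.3 112.69321614070734
S 184 [ 571.6 -226.4] [31.5  6.6] 31.3 112.7659121637025
(array([-0.39,  1.45, 12.52]), 0.003)
```

View pics/w1.png

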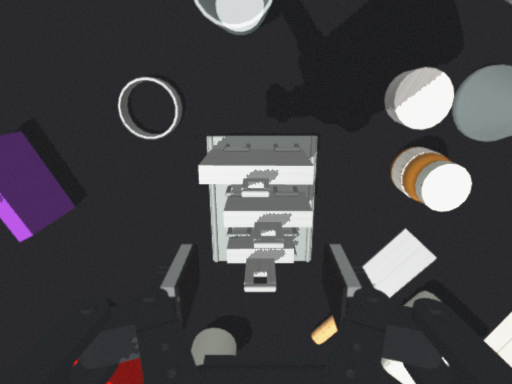

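The wrist view shows the three lugs at (256,185), (269,230) and (260,275), with clear room for the fingers. Now down on the large one.

```bash
python3 - <<'E'
from h import *
print(goto([519.2,-145.3,128.5],31))
E
```

```text
(array([-0.48,  1.38, 12.47]), -0.007)
```

```bash
python3 -m jog '[[[-0.48,1.4,3],-0.01],[[-0.48,1.4,7],-0.01],[[-0.48,1.4,11],-0.01],[[-0.48,1.4,12.5],-0.01],[[-0.48,1.4,12.5],-0.01]]'
python3 -m jog '[[[0,0,0],0],[[0,0,0],0],[[0,0,0],0],[[0,0,0],0],[[0,0,0],0]]' 1.5 60
python3 - <<'E'
from h import *
print(goto([519.2,-145.3,128.5],31))
E
```

```text
clock: 2.55
ee_pos: [518.3, -144.1, 126.8]
eef_rot: [[0.855, 0.519, -0.004], [0.519, -0.855, 0.002], [-0.003, -0.004, -1.0]]
contact_force: [0.3, -0.6, 1.0]
finger_gap: 0.705
clock: 3.05
ee_pos: [520.4, -146.2, 130.0]
eef_rot: [[0.856, 0.518, 0.002], [0.518, -0.856, -0.001], [0.001, 0.002, -1.0]]
contact_force: [-3.1, -0.6, 7.8]
finger_gap: 0.248
(array([-0.06, -0.14,  0.15]), 0.003)
```

```bash
python3 -m jog '[[[0,0,0],0],[[0,0,0],0],[[0,0,0],0]]'; python3 -m jog '[[[0,0,-0.5],0],[[0,0,-1],0],[[0,0,-2],0],[[0,0,-3],0],[[0,0,-3],0]]'
python3 - <<'E'
from h import *
s=arm.state();print(s["finger_gap"],np.round(s["contact_force"],2),np.round(s["ft_torque"],2),np.round(s["ee_pos"],1))
p,d=arm.snapshot("wrist");cv2.imwrite("pics/w2.png",p[...,::-1])
E
```

```text
clock: 3.35
ee_pos: [520.4, -146.2, 130.0]
eef_rot: [[0.856, 0.518, 0.002], [0.518, -0.856, -0.001], [0.001, 0.002, -1.0]]
contact_force: [-3.0, -3.3, 9.2]
finger_gap: 0.247
clock: 3.85
ee_pos: [520.7, -146.1, 160.4]
eef_rot: [[0.856, 0.518, 0.002], [0.518, -0.856, -0.001], [0.002, 0.002, -1.0]]
contact_force: [-0.2, -0.6, -1.7]
finger_gap: 0.253
0.2526764719567374 [-0.19 -0.59 -1.71] [-0.04 -0.05  0.03] [ 520.7 -146.1  160.4]
```

View pics/w2.png

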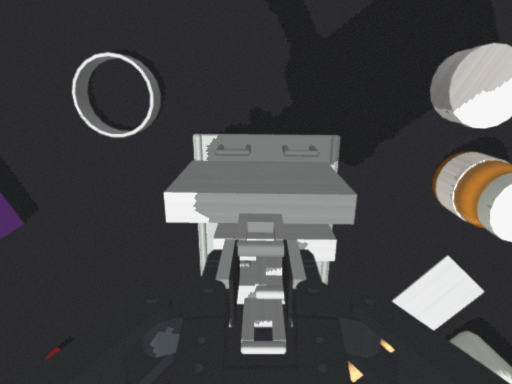

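The pan is held: its lug at (262,230) sits between the pads and the body hangs square. I'll measure the lug relative to the TCP and plan the approach in front of the hook.

```bash
cat >> h.py <<'E'
def held(ztop,r=25,n="wrist"):
    "held lug top relative to TCP, in tool axes (mm)"
    s=arm.state();c=arm.camera_info("wrist");p,d=arm.snapshot("wrist")
    R=np.array(s["eef_rot"]);Q=(cloud(d,c).reshape(-1,3)-np.array(s["ee_pos"]))@R
    return Q
# board frame: face middle, +x (into board), y
BX=np.array([-.107,.994,0]);BX/=np.linalg.norm(BX);BY=np.array([-BX[1],BX[0],0]);B0=np.array([541.9,253.6,0])
def toB(P): P=np.array(P)-B0;return np.c_[P@BX,P@BY,P[...,2]] if P.ndim>1 else np.array([P@BX,P@BY,P[2]])
def fromB(b): return B0+b[0]*BX+b[1]*BY+np.array([0,0,b[2]])
E
python3 - <<'E'
from h import *
np.set_printoptions(suppress=True,precision=1)
Q=held(0);m=(abs(Q[:,0])<11.0)&(abs(Q[:,1])<25)&(Q[:,2]>-12)&(Q[:,2]<14);q=Q[m]
top=q[q[:,2]<np.percentile(q[:,2],5)+2.5]
print(len(q),len(top),top.min(0),top.max(0),np.median(top,0))
h,e=np.histogram(q[:,1],np.arange(-25,26,2));print(h)
h,e=np.histogram(q[:,2],np.arange(-12,15,2));print(h)
print("angle BX",np.degrees(np.arctan2(BX[1],BX[0])))
E
```

```text
1224 106 [-11.  -10.9 -11.9] [10.9 11.7 -7.2] [ 10.3   0.3 -10. ]
[  0   0   0   0   0   0 110 492 213 137  23  31  34  32  37  36  33  37
   9   0   0   0   0   0   0]
[ 53  39  32  46  34  32 214 398 133  88  48  71  36]
angle BX 96.14399576417064
```

```bash
python3 -m jog '[[[0,0,-3],0],[[0,0,-7],0],[[0,0,-11],0],[[0,-1,-11.5],0.1],[[0,-3,-11.5],0.2]]'
python3 - <<'E'
from h import *
print(goto(fromB([-122,0,274.5]),6.1))
E
```

```text
clock: 4.45
ee_pos: [505.3, -120.8, 274.8]
eef_rot: [[0.943, 0.333, 0.003], [0.333, -0.943, -0.001], [0.002, 0.002, -1.0]]
contact_force: [0.1, -0.3, -2.2]
finger_gap: 0.251
(array([ 1.311e+01, -2.222e+01,  2.000e-02]), 0.233)
```

```bash
python3 -m jog '[[[1.5,-3,0],0.1],[[4,-7,0],0.2],[[6.5,-11,0],0.233],[[9,-15,0],0.233],[[11,-18.5,0],0.233]]'
python3 -m jog '[[[1.5,-2.5,0],0],[[2.9,-3.2,0],0],[[2.9,-3.2,0],0],[[2.9,-3.2,0],0]]'
python3 - <<'E'
from h import *
print(goto(fromB([-122,0,274.5]),6.1))
s=arm.state();print(np.round(s["contact_force"],2))
o=[]
for n in("side","scene"):
    p,d=arm.snapshot(n);c=arm.camera_info(n);np.savez(f"pics/{n}1.npz",p=p,d=d)
    u,v=proj(fromB([-91,0,252]),c)[0];print(n,u,v)
    u,v=int(u),int(v);A=p[max(v-30,0):v+30,u-40:u+40];o.append(cv2.resize(A,(480,360),interpolation=2)[:,80:480])
cv2.imwrite("pics/a1.png",np.hstack(o)[...,::-1])
E
```

```text
clock: 4.95
ee_pos: [545.6, 93.4, 273.2]
eef_rot: [[0.994, 0.111, -0.001], [0.111, -0.994, 0.0], [-0.001, -0.0, -1.0]]
contact_force: [0.0, -0.1, -2.4]
finger_gap: 0.249
clock: 5.35
ee_pos: [570.4, 126.0, 273.0]
eef_rot: [[0.994, 0.111, -0.001], [0.111, -0.994, -0.0], [-0.001, 0.0, -1.0]]
contact_force: [-0.0, -1.1, -2.1]
finger_gap: 0.249
(array([-1.47, -0.8 , -0.15]), 0.005)
[-0.03 -1.06 -2.15]
side 249.8602764163512 106.23797384318279
scene 297.1679110542535 251.40674571779246
```

View pics/a1.png

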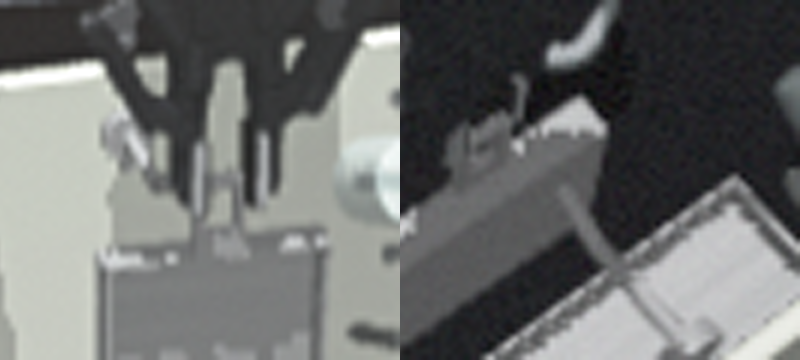

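The side view shows the pan about 15 mm to the right of the hook, matching the numbers. I'll correct that and measure hook and lug in the same wrist depth frame.

```bash
python3 -m jog '[[[-1,-0.4,-0.1],0],[[-1.47,-0.8,-0.15],0.005],[[-1.47,-0.8,-0.15],0.005],[[-1.47,-0.8,-0.15],0.005]]'
cat >> h.py <<'E'
def hookrel():
    "hook bar and held lug in one wrist frame, tool axes mm"
    Q=held(0);hk=Q[(abs(Q[:,0])<16)&(Q[:,1]<-24)&(Q[:,1]>-98)&(Q[:,2]>5)&(Q[:,2]<48)]
    for a in range(-95,-20,8):
        w=hk[(hk[:,1]>=a)&(hk[:,1]<a+8)]
        if len(w)>5: print(a+4,len(w),"x",np.round(np.percentile(w[:,0],[3,50,97]),1),"ztop",np.round(np.percentile(w[:,2],[5,50]),1))
    q=Q[(abs(Q[:,0])<9)&(Q[:,1]<0)&(Q[:,1]>-16)&(Q[:,2]>-3)&(Q[:,2]<6)]
    print("lug y",np.round(np.percentile(q[:,1],[3,50,97]),1),"ztop",np.round(np.percentile(q[:,2],[3,20,50]),1),len(q))
E
python3 - <<'E'
from h import *
s=arm.state();print(toB(s["ee_pos"]),s["eef_rot"]);hookrel()
E
```

```text
clock: 5.85
ee_pos: [555.2, 132.4, 275.4]
eef_rot: [[0.994, 0.106, 0.0], [0.106, -0.994, -0.0], [0.0, 0.0, -1.0]]
contact_force: [0.2, 0.0, -2.2]
finger_gap: 0.247
[-1.21895237e+02 -2.44480673e-01  2.75398567e+02] [[ 9.94369088e-01  1.05971170e-01  4.77493048e-04]
 [ 1.05971208e-01 -9.94369197e-01 -5.51767761e-05]
 [ 4.68957231e-04  1.05466596e-04 -9.99999884e-01]]
-91 305 x [-4.5 -0.7  3. ] ztop [30.4 32. ]
-83 305 x [-4.6 -0.7  3.1] ztop [30.7 32.2]
-75 297 x [-4.7 -0.8  3.1] ztop [30.8 32.1]
-67 264 x [-4.2 -0.8  3.2] ztop [30.7 32.1]
-59 262 x [-4.3 -0.3  3.2] ztop [30.6 32.1]
-51 276 x [-4.3 -0.5  3.2] ztop [28.1 30.8]
-43 288 x [-4.3 -0.8  3.2] ztop [23.4 26.4]
-35 286 x [-4.2 -0.3  3.1] ztop [19.3 21.7]
-27 54 x [-3.7 -0.3  2.6] ztop [19.4 20.5]
lug y [-11.2  -9.2  -5.5] ztop [1.3 1.9 2.5] 565
```

```bash
python3 -m jog '[[[-0.06,-0.7,0.3],0],[[-0.06,-1.5,0.35],0],[[-0.06,-2.4,0.45],0],[[-0.06,-3.4,1.0],0],[[-0.06,-4.3,1.5],0]]'
python3 -m jog '[[[0,-0.5,0.05],0],[[0,-1,0.05],0],[[0,-1.5,0.05],0],[[0,-1.8,0.05],0],[[0,-1.8,0.05],0]]'
python3 - <<'E'
from h import *
s=arm.state();print(toB(s["ee_pos"]),np.round(s["contact_force"],2));hookrel()
E
```

```text
clock: 6.4
ee_pos: [550.0, 176.3, 259.6]
eef_rot: [[0.994, 0.106, -0.0], [0.106, -0.994, 0.0], [-0.0, -0.0, -1.0]]
contact_force: [-0.7, 0.0, -3.1]
finger_gap: 0.244
clock: 6.9
ee_pos: [548.3, 193.3, 259.8]
eef_rot: [[0.994, 0.106, 0.0], [0.106, -0.994, 0.0], [0.0, -0.0, -1.0]]
contact_force: [-0.1, -0.5, -1.2]
finger_gap: 0.25
[-6.06245879e+01  5.87460244e-02  2.59750107e+02] [-0.07 -0.55 -1.18]
-75 326 x [-14.7   0.8  15.1] ztop [ 7.5 24.4]
-59 105 x [-4.4 -0.7  3.4] ztop [14.6 16.3]
-51 969 x [-11.5  -0.7  10.5] ztop [ 6.8 12.2]
-43 674 x [-12.1  -0.2  11.1] ztop [6.6 8.7]
-35 256 x [-4.1 -0.3  3.6] ztop [15.2 16.3]
-27 213 x [-4.1 -0.3  3.1] ztop [15.1 16.3]
lug y [-11.2  -9.2  -5.6] ztop [1.2 1.9 2.5] 563
```

```bash
python3 -m jog '[[[0.04,-0.7,0],0],[[0.04,-1.4,0],0],[[0.04,-2,0],0],[[0.04,-2.4,0],0],[[0.04,-2.4,0],0]]'
for i in 1 2 3; do python3 -m jog '[[[0,-0.1,0],0],[[0,-0.1,0],0]]' | grep -E 'ee_pos|force'; done
```

```text
clock: 7.45
ee_pos: [546.1, 217.6, 259.6]
eef_rot: [[0.994, 0.107, -0.0], [0.107, -0.994, 0.0], [-0.0, -0.0, -1.0]]
contact_force: [0.6, -0.3, -2.6]
finger_gap: 0.249
ee_pos: [546.1, 217.9, 259.6]
contact_force: [-0.4, 0.2, -2.7]
ee_pos: [546.0, 218.9, 259.6]
contact_force: [0.3, 0.7, -2.6]
ee_pos: [545.9, 220.0, 259.6]
contact_force: [0.4, 0.4, -2.6]
```

```bash
for i in 1 2 3; do python3 -m jog '[[[0,-0.1,0],0],[[0,-0.1,0],0],[[0,-0.1,0],0]]' | grep -E 'ee_pos|force'; done
```

```text
ee_pos: [545.7, 220.9, 259.6]
contact_force: [0.6, -0.5, -2.7]
ee_pos: [545.6, 221.9, 259.6]
contact_force: [0.1, -0.4, -1.3]
ee_pos: [545.5, 222.9, 259.6]
contact_force: [0.3, -0.1, -2.1]
```

```bash
for i in 1 2 3; do python3 -m jog '[[[0,-0.05,0],0],[[0,-0.05,0],0],[[0,-0.05,0],0]]' | grep -E 'ee_pos|force'; done
```

```text
ee_pos: [545.5, 223.2, 259.6]
contact_force: [0.5, -3.4, -1.9]
ee_pos: [545.5, 223.4, 259.6]
contact_force: [0.1, -6.2, -1.3]
ee_pos: [545.5, 223.5, 259.7]
contact_force: [1.3, -9.8, -0.8]
```

```bash
python3 -m jog '[[[0,0.07,0],0],[[0,0.07,0],0],[[0,0.07,0],0],[[0,0.07,0],0],[[0,0.07,0],0]]' | grep -E 'ee_pos|force'
python3 -m jog '[[[0,0,0.2],0],[[0,0,0.4],0],[[0,0,0.5],0],[[0,0,0.5],0]]' | grep -E 'ee_pos|force'
for i in 1 2; do python3 -m jog '[[[0,0,0.05],0],[[0,0,0.05],0]]' | grep -E 'ee_pos|force'; done
python3 - <<'E'
from h import *
hookrel()
E
```

```text
ee_pos: [545.5, 223.4, 259.6]
contact_force: [0.7, -6.4, -1.3]
ee_pos: [545.6, 223.3, 254.7]
contact_force: [1.2, -6.7, -1.1]
ee_pos: [545.6, 223.3, 254.3]
contact_force: [0.3, -7.4, 0.8]
ee_pos: [545.6, 223.3, 253.9]
contact_force: [0.5, -6.5, 1.5]
-43 1370 x [-15.    0.2  15. ] ztop [ 6.4 22.4]
lug y [-15.7 -10.6  -5.8] ztop [0.7 1.5 2.2] 819
```

```bash
python3 -m jog '[[[0,0,0],0],[[0,0,0],0],[[0,0,0],0],[[0,0,0],0]]' 5 | grep -E 'ee_pos|force|gap'
python3 -m jog '[[[0,0,-1],0],[[0,0,-3],0],[[0,0,-6],0],[[0,0,-9],0],[[0,0,-9],0]]' | grep -E 'ee_pos|force'
python3 - <<'E'
from h import *
np.set_printoptions(suppress=True,precision=1)
s=arm.state();print(toB(s["ee_pos"]))
c=arm.camera_info("wrist");p,d=arm.snapshot("wrist");Q=toB(cloud(d,c).reshape(-1,3))
q=Q[(abs(Q[:,1])<12.5)&(Q[:,2]>246)&(Q[:,0]<-14)&(Q[:,0]>-60)]
print(len(q),np.percentile(q,[3,50,97],axis=0))
p2,_=arm.snapshot("side");o=cv2.resize(p2[60:200,170:310],(420,420),interpolation=2)
cv2.imwrite("pics/a2.png",np.hstack([o,cv2.resize(p,(380,420))])[...,::-1])
print(goto([551.9+7.5*.515,-177.3-7.5*.857,200],31))
E
```

```text
ee_pos: [545.5, 223.9, 253.7]
contact_force: [0.4, -0.5, 0.6]
finger_gap: 0.587
ee_pos: [546.9, 224.2, 348.5]
contact_force: [-0.6, 0.8, 0.3]
[-29.7  -1.8 348.5]
3044 [[-22.7 -11.7 250. ]
 [-19.5   0.3 412.6]
 [-16.1  11.6 417.2]]
(array([-3.3, 40.6, 14.4]), -0.435)
```

View pics/a2.png

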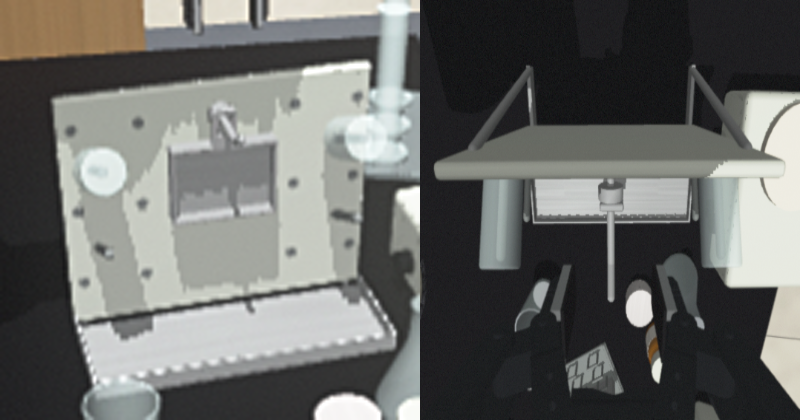

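The large pan hangs on the hook against the collar (side crop (225,140)), open face to the front. Now the medium one.

```bash
python3 -m jog '[[[-0.3,4,0],-0.1],[[-0.7,8.5,0],-0.2],[[-1,13,0],-0.3],[[-1.4,17.5,1],-0.4],[[-1.8,22,3],-0.435]]' | grep -E 'clock|ee_pos'
python3 - <<'E'
from h import *
print(goto([551.9+7.5*.515,-177.3-7.5*.857,150],31))
E
```

```text
clock: 12.7
ee_pos: [550.8, 1.3, 313.6]
(array([-9.19, 16.07, 16.37]), 0.004)
```

```bash
python3 -m jog '[[[-2.4,4,3],0],[[-4.8,8,7],0],[[-7.2,12,11],0],[[-9.2,16,14],0],[[-9.2,16.07,16.4],0]]' 6 | grep -E 'clock|ee_pos'
python3 -m jog '[[[0,0,0],0],[[0,0,0],0]]' | grep ee_pos
python3 - <<'E'
from h import *
np.set_printoptions(suppress=True,precision=1)
print(goto([551.9+7.5*.515,-177.3-7.5*.857,119],31))
c=arm.camera_info("wrist");p,d=arm.snapshot("wrist");Y=cloud(d,c).reshape(-1,3)
q=Y[(Y[:,2]>109)&(Y[:,2]<125)&(np.hypot(Y[:,0]-552,Y[:,1]+177.3)<20)]
b=cv2.minAreaRect(q[:,:2].astype(np.float32));print(len(q),b)
E
```

```text
clock: 13.2
ee_pos: [554.8, -184.6, 149.1]
ee_pos: [553.8, -181.7, 148.7]
(array([0.1, 0.3, 3. ]), -0.001)
770 ((551.8571166992188, -177.91587829589844), (27.84422492980957, 6.38268518447876), 30.988691329956055)
```

```bash
python3 -m jog '[[[0.1,0.3,1.5],0],[[0.1,0.33,3],0],[[0.1,0.33,3],0]]' | grep -E 'ee_pos|force'
python3 -m jog '[[[0,0,0],0],[[0,0,0],0],[[0,0,0],0],[[0,0,0],0],[[0,0,0],0]]' 2 60 | grep -E 'ee_pos|force|gap'
python3 -m jog '[[[0,0,-1],0],[[0,0,-4],0],[[0,0,-8],0],[[0,0,-12],0],[[0,0,-15.3],0]]' | grep -E 'clock|ee_pos|gap|force'
python3 - <<'E'
from h import *
print(goto(fromB([-122,0,274.5]),6.1))
E
```

```text
ee_pos: [556.9, -183.1, 119.0]
contact_force: [-1.0, -0.1, -0.1]
ee_pos: [557.7, -184.5, 121.0]
contact_force: [-1.8, -2.1, 5.4]
finger_gap: 0.297
clock: 14.75
ee_pos: [557.4, -184.1, 276.3]
contact_force: [0.4, -0.2, -1.6]
finger_gap: 0.295
(array([ 16.09, -27.24,   0.15]), 0.435)
```

```bash
python3 -m jog '[[[2,-3.5,0],0.1],[[4.5,-7.5,0],0.2],[[7,-11.5,0],0.3],[[9.5,-16,0],0.4],[[12,-20.5,0.15],0.435]]' | grep -E 'clock|ee_pos'
python3 -m jog '[[[0,0,0],0]]' | grep ee_pos
python3 - <<'E'
from h import *
print(goto(fromB([-122,0,274.5]),6.1))
E
```

```text
clock: 15.25
ee_pos: [554.3, 52.3, 272.8]
ee_pos: [553.8, 55.8, 272.5]
(array([ 0.95, -7.59, -0.19]), 0.003)
```

```bash
python3 -m jog '[[[0.5,-4,-0.2],0],[[0.95,-7.5,-0.2],0],[[0.95,-7.5,-0.2],0],[[0.95,-7.5,-0.2],0]]' | grep -E 'ee_pos|force'
python3 - <<'E'
from h import *
s=arm.state();print(toB(s["ee_pos"]),s["eef_rot"][0]);hookrel()
c=arm.camera_info("wrist");p,d=arm.snapshot("wrist");Q=toB(cloud(d,c).reshape(-1,3))
q=Q[(abs(Q[:,1])<11)&(abs(Q[:,1])>7)&(Q[:,2]>238)&(Q[:,2]<256)&(Q[:,0]<-10)&(Q[:,0]>-40)]
print("hung lug",len(q),np.histogram(q[:,0],np.arange(-40,-9,2))[0],np.percentile(q[:,2],97))
E
```

```text
ee_pos: [556.0, 126.4, 274.2]
contact_force: [0.5, -0.2, -2.5]
[-127.93724759   -0.4030363   274.20854432] [9.94200505e-01 1.07541148e-01 5.06723745e-04]
-91 311 x [-4.4 -0.7  3. ] ztop [29.3 30.7]
-83 306 x [-4.5 -0.7  3.1] ztop [29.5 31. ]
-75 295 x [-4.6 -0.7  3.1] ztop [29.6 31. ]
-67 289 x [-4.7 -0.7  3.2] ztop [29.6 31. ]
-59 276 x [-4.2 -0.7  3.2] ztop [28.2 30.4]
-51 310 x [-4.7 -0.7  3.2] ztop [23.4 26.5]
-43 316 x [-4.6 -0.7  3.1] ztop [18.9 21.6]
-35 127 x [-4.1 -0.7  3.1] ztop [17.9 19.1]
lug y [-11.   -9.1  -5.3] ztop [-0.1  0.5  1.3] 618
hung lug 613 [  0   0   0   0   0   0   2 174  90  88  73  89  89   8   0] 252.59947591614122
```

```bash
python3 -m jog '[[[-0.07,-1.3,0.3],0],[[-0.07,-2.1,0.35],0],[[-0.07,-3.0,0.45],0],[[-0.07,-4.0,1.0],0],[[-0.07,-4.9,1.55],0]]'| grep -E 'ee_pos|force'
python3 -m jog '[[[0,-0.5,0.1],0],[[0,-1,0.25],0],[[0,-1.5,0.4],0],[[0,-1.5,0.4],0],[[0,-1.5,0.4],0]]'| grep -E 'ee_pos|force'
python3 - <<'E'
from h import *
s=arm.state();print(toB(s["ee_pos"]));p,d=arm.snapshot("side");q,_=arm.snapshot("scene")
cv2.imwrite("pics/a3.png",np.hstack([cv2.resize(p[80:160,200:290],(450,400),interpolation=2),cv2.resize(q[230:300,270:340],(350,400),interpolation=2)])[...,::-1])
E
```

```text
ee_pos: [550.2, 175.5, 257.6]
contact_force: [-0.3, 0.1, -2.5]
ee_pos: [548.7, 189.4, 254.1]
contact_force: [-0.2, 0.6, -1.7]
[-6.45695522e+01  6.45194759e-02  2.54107770e+02]
```

View pics/a3.png

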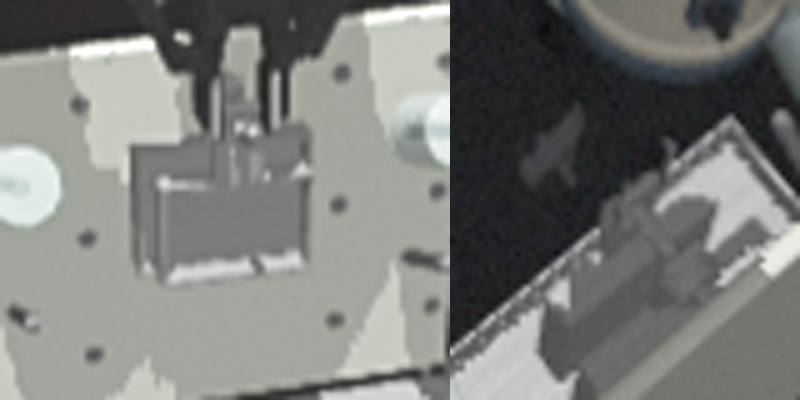

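The medium pan is on the bar in front of the large one (side crop (230,220)), aligned and slightly low as planned. Pushing it in gently.

```bash
python3 -m jog '[[[0,-0.4,0],0],[[0,-0.8,0.05],0],[[0,-1.2,0.05],0],[[0,-1.2,0.05],0]]'| grep -E 'ee_pos|force'
python3 -m jog '[[[0,-0.3,0],0],[[0,-0.6,0],0],[[0,-0.8,0],0],[[0,-0.8,0],0]]'| grep -E 'ee_pos|force'
for i in 1 2 3 4; do python3 -m jog '[[[0,-0.1,0],0],[[0,-0.1,0],0]]' | grep -E 'ee_pos|force'; done
python3 -c "
from h import *
print(toB(arm.state()['ee_pos']))"
```

```text
ee_pos: [547.3, 202.0, 253.5]
contact_force: [-0.3, -0.6, -1.3]
ee_pos: [546.6, 209.7, 253.5]
contact_force: [-0.1, 0.1, -1.5]
ee_pos: [546.5, 210.4, 253.5]
contact_force: [1.0, 0.5, -1.3]
ee_pos: [546.4, 211.4, 253.5]
contact_force: [-0.1, 0.2, -2.3]
ee_pos: [546.3, 212.5, 253.5]
contact_force: [-0.2, 0.4, -1.0]
ee_pos: [546.1, 213.5, 253.5]
contact_force: [0.1, -0.2, -1.4]
[-4.03718043e+01  7.66128788e-02  2.53520502e+02]
```

```bash
for i in 1 2 3 4 ; do python3 -m jog '[[[0,-0.06,0],0],[[0,-0.06,0],0],[[0,-0.06,0],0]]' | grep -E 'ee_pos|force'; done
```

```text
ee_pos: [546.1, 214.0, 253.5]
contact_force: [0.4, -0.1, -2.2]
ee_pos: [546.0, 214.6, 253.5]
contact_force: [0.0, 0.0, -1.9]
ee_pos: [546.0, 215.2, 253.5]
contact_force: [0.0, -0.2, -1.8]
ee_pos: [545.9, 215.7, 253.5]
contact_force: [-0.1, -1.1, -2.9]
```

```bash
for i in 1 2 3 ; do python3 -m jog '[[[0,-0.05,0],0],[[0,-0.05,0],0],[[0,-0.05,0],0]]' | grep -E 'ee_pos|force'; done
```

```text
ee_pos: [545.9, 216.3, 253.5]
contact_force: [-0.2, -0.2, -0.8]
ee_pos: [545.8, 216.8, 253.5]
contact_force: [-0.4, -0.7, -2.0]
ee_pos: [545.7, 217.3, 253.6]
contact_force: [0.8, -1.5, -1.6]
```

```bash
for i in 1 2 ; do python3 -m jog '[[[0,-0.05,0],0],[[0,-0.05,0],0],[[0,-0.05,0],0]]' | grep -E 'ee_pos|force'; done
```

```text
ee_pos: [545.7, 217.5, 253.5]
contact_force: [-0.2, -4.1, 0.2]
ee_pos: [545.7, 217.6, 253.5]
contact_force: [1.3, -8.0, -0.4]
```

Lug is on lug: the seat is 5.9 mm in front of the large pan's seat, one lug thickness. Lower onto the bar and release.

```bash
python3 -m jog '[[[0,0.04,0],0],[[0,0.04,0],0],[[0,0.04,0],0],[[0,0.04,0],0]]' | grep -E 'ee_pos|force'
for i in 1 2 3; do python3 -m jog '[[[0,0,0.06],0],[[0,0,0.06],0]]' | grep -E 'ee_pos|force'; done
```

```text
ee_pos: [545.7, 217.5, 253.5]
contact_force: [1.3, -6.1, -1.1]
ee_pos: [545.8, 217.5, 253.1]
contact_force: [0.4, -5.8, 0.7]
ee_pos: [545.9, 217.5, 252.6]
contact_force: [0.0, -6.2, 2.7]
ee_pos: [545.9, 217.6, 252.3]
contact_force: [-0.5, -6.8, 5.3]
```

```bash
python3 -m jog '[[[0,0,-0.1],0],[[0,0,-0.1],0],[[0,0,-0.1],0]]' | grep -E 'ee_pos|force'
python3 -m jog '[[[0,0,0],0],[[0,0,0],0],[[0,0,0],0],[[0,0,0],0]]' 5.5 | grep -E 'ee_pos|force|gap'
python3 -m jog '[[[0,0,-1],0],[[0,0,-3],0],[[0,0,-6],0],[[0,0,-9],0],[[0,0,-9],0]]' | grep -E 'ee_pos|force'
python3 - <<'E'
from h import *
c=arm.camera_info("wrist");p,d=arm.snapshot("wrist");Q=toB(cloud(d,c).reshape(-1,3))
q=Q[(abs(Q[:,1])<13)&(abs(Q[:,1])>6)&(Q[:,2]>236)&(Q[:,2]<256)&(Q[:,0]<-10)&(Q[:,0]>-50)]
print("hung lugs",len(q),np.histogram(q[:,0],np.arange(-50,-9,2))[0])
p,_=arm.snapshot("side");cv2.imwrite("pics/a4.png",cv2.resize(p[80:160,200:290],(450,400),interpolation=2)[...,::-1])
S=np.array([571.7,-226.4]);print(goto([S[0]+7.5*.515,S[1]-7.5*.857,150],31))
E
```

```text
ee_pos: [545.8, 217.5, 252.7]
contact_force: [0.5, -5.0, -1.9]
ee_pos: [545.7, 218.0, 252.8]
contact_force: [0.9, -0.5, -0.3]
finger_gap: 0.644
ee_pos: [547.2, 218.4, 347.6]
contact_force: [0.2, 0.3, -0.2]
hung lugs 530 [ 0  0  0  0  0  0  0  0  0 24 55 69 38 48 61 46 43 50 50 46]
(array([-1.85, 45.14, 19.35]), -0.435)
```

View pics/a4.png

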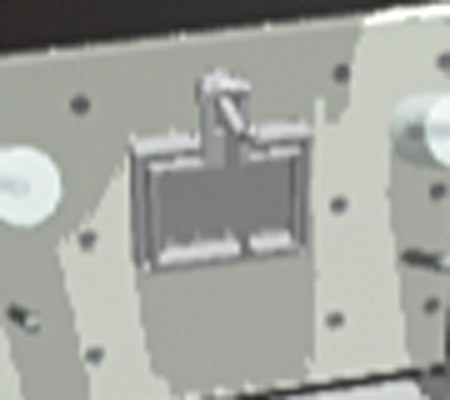

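The medium pan is nested squarely in the large one at (225,205), lugs at (225,90) on the hook. Now the small one.

```bash
python3 -m jog '[[[-0.2,4,0],-0.1],[[-0.4,8.5,0],-0.2],[[-0.6,13,0],-0.3],[[-0.8,17.5,1],-0.4],[[-1,22,3],-0.435]]' 6.5| grep -E 'clock|ee_pos'
python3 -m jog '[[[0,0,0],0]]' | grep ee_pos
python3 - <<'E'
from h import *
S=np.array([571.7,-226.4]);print(goto([S[0]+7.5*.515,S[1]-7.5*.857,150],31))
E
```

```text
clock: 24.05
ee_pos: [559.1, -3.7, 312.8]
ee_pos: [557.7, -6.5, 309.6]
(array([-10.  ,  20.38,  15.96]), -0.003)
```

```bash
python3 -m jog '[[[-2,4.2,2],0],[[-4,8.3,5],0],[[-6,12.4,8],0],[[-8,16.5,11],0],[[-10,20.4,14],0]]' | grep -E 'clock|ee_pos'
python3 -m jog '[[[0,0,1],0],[[0,0,1],0],[[0,0,1],0]]' | grep ee_pos
python3 - <<'E'
from h import *
S=np.array([571.7,-226.4]);print(goto([S[0]+7.5*.515,S[1]-7.5*.857,111.5],31))
c=arm.camera_info("wrist");p,d=arm.snapshot("wrist");Y=cloud(d,c).reshape(-1,3)
q=Y[(Y[:,2]>100)&(Y[:,2]<120)&(np.hypot(Y[:,0]-571.7,Y[:,1]+226.4)<20)]
b=cv2.minAreaRect(q[:,:2].astype(np.float32));print(len(q),b,np.percentile(q[:,2],97))
E
```

```text
clock: 24.65
ee_pos: [576.9, -215.0, 180.9]
ee_pos: [577.3, -212.8, 172.7]
(array([-1.17,  1.63,  6.12]), 0.0)
631 ((571.34130859375, -226.98666381835938), (31.597023010253906, 6.449273109436035), 30.602161407470703) 112.7780686314144
```

```bash
python3 -m jog '[[[-1.2,1.65,1],0],[[-1.2,1.65,3],0],[[-1.2,1.65,5],0],[[-1.2,1.65,6.1],0],[[-1.2,1.65,6.1],0]]' | grep -E 'ee_pos|force'
python3 -m jog '[[[0,0,0],0],[[0,0,0],0],[[0,0,0],0],[[0,0,0],0],[[0,0,0],0]]' 2.4 60 | grep -E 'ee_pos|force|gap'
python3 -m jog '[[[0,0,-1],0],[[0,0,-4],0],[[0,0,-8],0],[[0,0,-12],0],[[0,0,-16.2],0]]' | grep -E 'clock|ee_pos|gap|force'
python3 - <<'E'
from h import *
print(goto(fromB([-122,0,274.5]),6.1))
E
```

```text
ee_pos: [575.3, -233.2, 111.1]
contact_force: [1.2, 0.4, 0.2]
ee_pos: [576.4, -234.6, 113.0]
contact_force: [-0.2, 0.3, 6.8]
finger_gap: 0.345
clock: 26.5
ee_pos: [575.1, -234.0, 276.0]
contact_force: [1.0, -0.7, -1.9]
finger_gap: 0.34
(array([ 17.14, -32.43,   0.15]), 0.435)
```

```bash
python3 -m jog '[[[2,-4,0],0.1],[[4.3,-8.3,0],0.2],[[6.6,-12.6,0],0.3],[[8.9,-16.9,0],0.4],[[11.2,-21.2,0.15],0.435]]' | grep -E 'clock|ee_pos'
python3 -m jog '[[[0,0,0],0],[[0,0,0],0]]' | grep ee_pos
python3 - <<'E'
from h import *
print(goto(fromB([-122,0,274.5]),6.1))
E
```

```text
clock: 27.0
ee_pos: [561.9, 7.0, 273.3]
ee_pos: [562.2, 6.3, 272.9]
(array([  0.65, -12.6 ,  -0.16]), 0.002)
```

```bash
python3 -m jog '[[[0.3,-4,-0.2],0],[[0.6,-8,-0.2],0],[[0.65,-12.2,-0.2],0],[[0.65,-12.2,-0.2],0],[[0.65,-12.2,-0.2],0]]' | grep -E 'ee_pos|force'
python3 - <<'E'
from h import *
s=arm.state();print(toB(s["ee_pos"]),s["eef_rot"][0]);hookrel()
E
```

```text
ee_pos: [556.1, 126.9, 274.4]
contact_force: [0.3, -0.8, -1.9]
[-127.52091698   -0.5542904   274.43600852] [9.94306056e-01 1.06561445e-01 3.53492840e-04]
-91 311 x [-4.9 -1.2  2.5] ztop [29.5 31. ]
-83 286 x [-4.5 -1.   2.6] ztop [29.8 31. ]
-75 285 x [-4.6 -0.8  2.6] ztop [29.7 31.1]
-67 268 x [-4.7 -1.   2.6] ztop [29.7 31. ]
-59 273 x [-4.7 -1.3  2.7] ztop [28.5 30.7]
-51 289 x [-4.7 -1.2  2.6] ztop [23.9 26.7]
-43 293 x [-4.7 -0.8  2.6] ztop [19.3 22. ]
-35 138 x [-4.6 -0.8  2.6] ztop [18.  19.4]
lug y [-11.6  -9.9  -6.2] ztop [0.4 1.  1.6] 592
```

```bash
python3 -m jog '[[[-0.1,-1.2,0.3],0],[[-0.1,-2.0,0.35],0],[[-0.1,-2.9,0.45],0],[[-0.1,-3.9,1.0],0],[[-0.1,-4.8,1.55],0]]'| grep -E 'ee_pos|force'
python3 -m jog '[[[0,-0.5,0.1],0],[[0,-1,0.25],0],[[0,-1.5,0.4],0],[[0,-1.5,0.4],0],[[0,-1.5,0.4],0]]'| grep -E 'ee_pos|force'
python3 -m jog '[[[0,-0.4,0],0],[[0,-0.8,0],0],[[0,-1.2,0],0],[[0,-1.2,0],0]]'| grep -E 'ee_pos|force'
python3 -c "
from h import *
print(toB(arm.state()['ee_pos']));hookrel()"
```

```text
ee_pos: [549.8, 175.7, 258.2]
contact_force: [0.0, 0.8, -1.4]
ee_pos: [548.3, 189.7, 254.6]
contact_force: [0.4, -0.5, -0.9]
ee_pos: [546.9, 202.2, 254.6]
contact_force: [0.8, -0.7, -1.5]
[-51.62572026   0.50972055 254.61654913]
-67 682 x [-15.   -0.2  15. ] ztop [ 5.9 21.2]
-51 11 x [-0.6  1.1  3.2] ztop [ 9.8 11.1]
-43 769 x [-11.8   0.2  12. ] ztop [ 5.7 11.3]
-35 457 x [-15.3   7.1  15.2] ztop [5.3 9.7]
-27 143 x [-15.8 -11.9  15.7] ztop [ 5.2 11.9]
lug y [-11.7  -9.9  -6.1] ztop [0.4 1.  1.7] 603
```

```bash
python3 -m jog '[[[0,-0.3,0],0],[[0,-0.5,0.05],0],[[0,-0.5,0.05],0]]'| grep -E 'ee_pos|force'
for i in 1 2 3 4; do python3 -m jog '[[[0,-0.06,0],0],[[0,-0.06,0],0],[[0,-0.06,0],0]]' | grep -E 'ee_pos|force'; done
```

```text
ee_pos: [546.4, 206.9, 254.0]
contact_force: [0.6, 1.4, -2.6]
ee_pos: [546.4, 207.2, 254.1]
contact_force: [0.2, -0.6, -2.1]
ee_pos: [546.3, 207.8, 254.1]
contact_force: [1.1, 0.1, -1.5]
ee_pos: [546.3, 208.5, 254.1]
contact_force: [-0.0, 0.8, -1.0]
ee_pos: [546.2, 209.0, 254.1]
contact_force: [-0.6, -0.2, -1.6]
```

```bash
for i in 1 2 3 4; do python3 -m jog '[[[0,-0.05,0],0],[[0,-0.05,0],0],[[0,-0.05,0],0]]' | grep -E 'ee_pos|force'; done
```

```text
ee_pos: [546.2, 209.5, 254.1]
contact_force: [0.4, 0.0, -1.7]
ee_pos: [546.1, 210.0, 254.1]
contact_force: [-0.0, 0.6, -2.3]
ee_pos: [546.0, 210.5, 254.1]
contact_force: [-0.0, -0.2, -1.5]
ee_pos: [546.0, 210.8, 254.1]
contact_force: [0.7, -3.0, -1.4]
```

```bash
python3 -m jog '[[[0,-0.035,0],0],[[0,-0.035,0],0],[[0,-0.035,0],0],[[0,-0.035,0],0]]' | grep -E 'ee_pos|force'
for i in 1 2; do python3 -m jog '[[[0,0,0.06],0],[[0,0,0.06],0]]' | grep -E 'ee_pos|force'; done
```

```text
ee_pos: [546.0, 210.9, 254.1]
contact_force: [1.4, -6.2, -0.6]
ee_pos: [546.1, 210.9, 253.6]
contact_force: [-0.3, -6.9, 1.0]
ee_pos: [546.2, 210.9, 253.1]
contact_force: [0.9, -6.7, 0.9]
```

```bash
python3 -m jog '[[[0,0,0],0],[[0,0,0],0],[[0,0,0],0],[[0,0,0],0]]' 6 | grep -E 'ee_pos|force|gap'
python3 -m jog '[[[0,0,-1],0],[[0,0,-3],0],[[0,0,-6],0],[[0,0,-9],0],[[0,0,-9],0]]' | grep -E 'ee_pos|force'
python3 -m jog '[[[0,4,0],0],[[0,8,0],0],[[0,12,0],0],[[0,12,0],0],[[0,12,0],0]]' | grep -E 'clock|force'
python3 - <<'E'
from h import *
c=arm.camera_info("wrist");p,d=arm.snapshot("wrist");Q=toB(cloud(d,c).reshape(-1,3))
q=Q[(abs(Q[:,1])<15)&(Q[:,2]>240)&(Q[:,2]<258)&(Q[:,0]<-10)&(Q[:,0]>-60)]
print("hung lugs",len(q),np.histogram(q[:,0],np.arange(-60,-9,2))[0])
a,d=arm.snapshot("side");X=toB(cloud(d,arm.camera_info("side")).reshape(-1,3))
cv2.imwrite("pics/a5.png",np.hstack([cv2.resize(a[80:160,200:290],(450,400),interpolation=2),cv2.resize(p,(350,400))])[...,::-1])
E
```

```text
ee_pos: [546.0, 211.5, 252.9]
contact_force: [-0.2, -0.6, 0.3]
finger_gap: 0.7
ee_pos: [547.4, 211.9, 347.7]
contact_force: [1.1, -0.6, -0.2]
clock: 34.1
contact_force: [0.8, 1.0, 0.1]
hung lugs 1035 [ 38  40  41  37  45  38  44  37  41  42  88 304 181  59   0   0   0   0
   0   0   0   0   0   0   0]
```

View pics/a5.png

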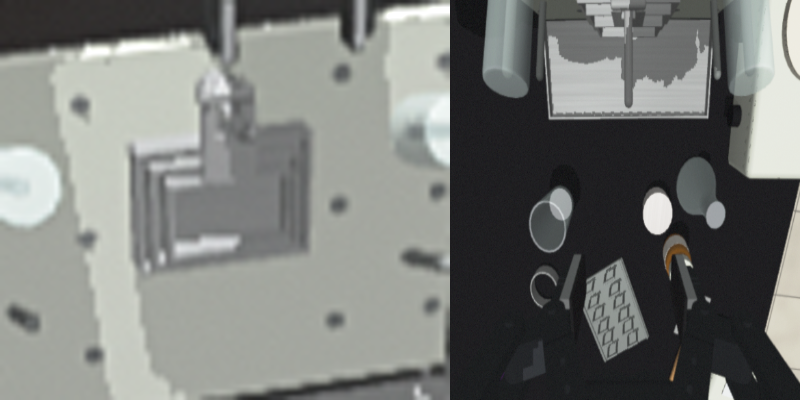

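All three pans hang nested and square (side crop (225,200)), and the gripper is clear. Handing in.

```bash
python3 -c "
from station import arm
print(arm.finish_job())"
```

```text
the job is handed in; nothing more can be done
None
```

I hung the three pans on the hook in the order asked (large, medium, small), with open faces to the front. Each was pressed home and released before the next. I handed the job in about 34 s into the 72 s allowed.

- **Seats:** The medium pan stopped 5.9 mm in front of the large one, and the small one about 6 mm in front of that after allowing for how it sat in the grip. Each step is one lug thickness.
- **Pushes:** I held each pan at about 5 to 7 N. The push overshot briefly to 9.8 N on the large pan and 8 N on the medium one, more than the half kilo asked. Both were backed off at once, and the collar is rated to 25 N.
- **Last checks:** The final side and wrist pictures show all three pans nested and square on the hook. The front lug is about 38 mm from the board's face, as expected from the collar position. The gripper was open and well clear.
- **Disagreements:**
  - The gripper's opening reading was about 3 mm below each lug's width while holding.
  - The side and scene cameras disagreed by up to about 5 mm on where the lugs were, so I used the wrist camera for the final alignment.
- **Other things on the bench:** I moved nothing else on purpose, and no unexpected contact force showed. I did not compare the bystanders one by one against the first pictures.

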